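# Find the case with the glass bottle by weight and load it in the steriliser

## Task

One of the two identical closed orange cases in the drying rack has the glass bottle in it and is clearly the heavier: lift both out of the rack in turn, feeling their weight, and stand them both on the grey mat. Then take the heavier one again and stand it on the bottom of the white sterilising box, between its two tall dividers, leaving the lighter one standing on the mat. Set the cases down without dropping them, keep them upright, and leave everything else on the table where it is.

Things in the scene. Friction and masses are not known exactly. Their poses are not given: they have to be found in the camera images.
- case_a_centre (a point): Case (one of two that look alike): closed upright orange case with a white lid, a plain block 62 mm long (own x), 46 mm wide (y), 110 mm tall (z up); this point is its centre, 55 mm above its underside. Its smooth sides may be gripped firmly (40 to 60 N) at any height. It weighs about 0.15 kg or 0.41 to 0.51 kg: only lifting tells. The contents can shift a few mm inside.
- case_b_centre (a point): Case (one of two that look alike): closed upright orange case with a white lid, a plain block 62 mm long (own x), 46 mm wide (y), 110 mm tall (z up); this point is its centre, 55 mm above its underside. Its smooth sides may be gripped firmly (40 to 60 N) at any height. It weighs about 0.15 kg or 0.41 to 0.51 kg: only lifting tells. The contents can shift a few mm inside.
- case_a: the same case, origin at the centre of its underside (55 mm below its centre point)
- case_b: the same case, origin at the centre of its underside (55 mm below its centre point)
- rack_centre (a point): centre of the drying rack, on its floor, 8 mm above the table. Fixed blue tray 200 mm (own x) x 100 mm (y), lip 20 mm above the table; three steel wire loops, 46 mm wide along y, 8 mm thick, up to 112 mm above the table, at x = -82, 0 and +82 mm
- rack: the same rack, origin on the table. The cases stand in its two bays at x = -41 and +41 mm, their length along its x with some 6 mm to the loops at both ends; so there they can only be gripped across their 46 mm width (fingers on the +y and -y sides), and are lifted straight up 110 mm or more to clear the loops
- mat_centre (a point): centre of the upper face of the grey mat: fixed, rigid, 260 mm (own x) x 160 mm (y), 3 mm thick
- mat: the same mat, origin at the centre of its underside
- bay_floor (a point): centre of the floor of the bay in the sterilising box, 5 mm above the table. Two pale blue dividers, tops 116 mm above the table, 4 mm thick, run along own x and leave a bay 58 mm wide (y) and 180 mm long (x). A case fits only with its 46 mm width across the bay; fingers have no room beside it there, so it must be held by its two ends, across its 62 mm length
- steriliser: the sterilising box, origin on the table, 5 mm below bay_floor. Fixed white box 190 mm (own x) x 150 mm (y), outer walls 90 mm high, 5 mm thick. The lid is open and does not move: it hangs back outward from the +y wall, nowhere higher than 110 mm above the table, reaching 230 mm from the origin
- bottle_centre (a point): bystander: clear plastic feeding bottle with blue ring, upright, 60 mm across, 173 mm tall; point 85 mm up
- brush_centre (a point): bystander: bottle brush lying along its x, 220 mm long, 44 mm thick; point at its middle
- spoon: bystander: steel spoon lying along its x, 160 mm long
- clip: bystander: green bib clip, 70 mm long
- cup: bystander: yellow cup, 72 mm across, 75 mm tall, origin at its underside
- bowl: bystander: red bowl, 120 mm across, 45 mm tall, origin at its underside
There are look-alikes about, which are no part of the job. What is shaped like the case_a but pink or red is not meant.

How it is judged:
On the way:
1. both cases stand upright on the mat together, let go (x of case_a_centre in the frame of mat_centre between -0.13 and 0.13 m and y of case_a_centre in the frame of mat_centre between -0.08 and 0.08 m and z of each of case_a_centre, case_b_centre in the frame of mat_centre below 0.06 m and angle between each of case_a_centre, case_b_centre's own z axis and vertical below 0.12 rad and contact force between each of case_a, case_b and mat above 0.5 N and contact force between the fingers and case_a below 0.2 N and x of case_b_centre in the frame of mat_centre between -0.13 and 0.13 m and y of case_b_centre in the frame of mat_centre between -0.08 and 0.08 m and contact force between the fingers and case_b below 0.2 N), for 0.2 s.
At the end, for the whole second after the job is handed in: The heavier case (over 0.3 kg, shown by more than 3 N on the box) stands upright (within 7 degrees) on the floor of the sterilising box between the two dividers; the lighter one stands upright on the mat with its middle over the mat; both are at rest (under 0.03 m/s) and let go (((x of case_a_centre in the frame of bay_floor between -0.07 and 0.07 m and y of case_a_centre in the frame of bay_floor between -0.02 and 0.02 m and z of case_a_centre in the frame of bay_floor below 0.06 m and angle between each of case_a_centre, case_b_centre's own z axis and vertical below 0.12 rad and contact force between case_a and steriliser above 3 N and contact force between the fingers and case_a below 0.2 N and x of case_b_centre in the frame of mat_centre between -0.13 and 0.13 m and y of case_b_centre in the frame of mat_centre between -0.08 and 0.08 m and z of case_b_centre in the frame of mat_centre below 0.06 m and contact force between case_b and mat above 0.5 N and contact force between the fingers and case_b below 0.2 N) or (x of case_b_centre in the frame of bay_floor between -0.07 and 0.07 m and y of case_b_centre in the frame of bay_floor between -0.02 and 0.02 m and z of case_b_centre in the frame of bay_floor below 0.06 m and angle between each of case_b_centre, case_a_centre's own z axis and vertical below 0.12 rad and contact force between case_b and steriliser above 3 N and contact force between the fingers and case_b below 0.2 N and x of case_a_centre in the frame of mat_centre between -0.13 and 0.13 m and y of case_a_centre in the frame of mat_centre between -0.08 and 0.08 m and z of case_a_centre in the frame of mat_centre below 0.06 m and contact force between case_a and mat above 0.5 N and contact force between the fingers and case_a below 0.2 N)) and linear speed of each of case_a, case_b below 0.03 m/s); the robot touches nothing.
It fails at once if a case is dropped: it falls faster than 0.5 m/s (about 13 mm of free fall) with no finger on it ((linear speed of case_a above 0.5 m/s and contact force between the fingers and case_a below 0.2 N) or (linear speed of case_b above 0.5 m/s and contact force between the fingers and case_b below 0.2 N)).
It fails at once if a case is tipped by more than 35 degrees (angle between any of case_a_centre, case_b_centre's own z axis and vertical above 0.61 rad).
It fails at once if a bystander is moved by more than 40 mm (distance of any of bottle_centre, brush_centre, spoon, clip, cup, bowl from where it was at the start of the episode above 0.04 m).
It also fails if it takes over 72 s, if anything falls off the work surface, if the arm or the gripper's body presses on something with over 40 N, if the wrist force passes 120 N, or if a joint passes its speed limit or range.

## Robot

A 6-joint arm with a two-finger parallel gripper is mounted at the origin on the work surface. World frame = base frame: x ahead of the robot, y to its left, z up, the work surface at z = 0. Lengths are in m, angles in rad, forces in N, time in s.
With the tool pointing down it reaches from about 0.25 to 0.775 m from the base axis. Payload 4 kg.
Tool frame: the origin (TCP) lies at the very end of the fingers, on their centre line; the grasp point (between the pads) lies 19 mm behind it; x points along the fingers, y is the direction in which the jaws open and shut, and the axes are right-handed (so a half turn about x gives the same grasp; the last joint's range is limited). The gripper opens to 85 mm and grips with 20 to 120 N. Pads are 22 mm wide; open, the fingers measure 114 mm over their backs; the gripper's body (76 mm by 85 mm) begins 54 mm behind the grasp point. The pads swing forward as they close: fully open they stand 13 mm farther back than shut.
Start: joints at [1.164, 0.087, 1.371, -0, 1.684, -0.103], TCP at [0.165, 0.525, 0.231] pointing down, gripper open.
Joint ranges: [-3.1, 3.1], [-0.76, 2.03], [0.27, 2.55], [-1.08, 4.22], [0.17, 2.65], [-2.57, 2.57]. Speed limits (rad/s): [2.79, 2.79, 3.14, 3.14, 3.14, 3.14].

## Interface

Orientations are given as a rotation vector (axis times angle).
In Python, from bench import r gives the robot as it stands.
- The arm moves only by the tool step_arm, never from a script. Its argument "steps" is a list of rows, each a list of 3 entries, a list of its own where there are three numbers: the shift along the world's x, y, z in mm, then the turn, a rotation vector about the world's x, y, z in degrees, then the opening, from -1 (shut) to 1 (fully open), so that 0 is half open. In form: [[[tx, ty, tz], [rx, ry, rz], fingers], ...]. A call has exactly 8 rows; each row is the pose to reach, as a shift and turn from the pose commanded when the call began; what a row does not reach only later rows make up. A row lasts 1/12 s, in which the tool goes at most 41.7 mm and 7.16 degrees, less where a joint would pass 70% of its speed; a pose out of reach is approached as far as the arm can. A call with a gripper value outside its range is refused whole. The fingers move at their own pace and stop on an object; the grip force is fixed at half the most. Time passes only in rows, so rows that repeat a pose let the fingers close, or fill a call up. It gives the time, the measured TCP pose, the force and the opening at its end, in the units of the state.
- r.get_state(): the state, without advancing time (a new reading comes with each control period).
- r.camera(name): name is "scene" or "top"; returns a dict with "pixels" (480x640x3 uint8, red, green, blue), "depth" (480x640 float32, m along the optical axis (not along the pixel's ray), 0 where there is no reading), "vfov" (degrees; the focal length in pixels is half the picture's height over the tangent of half this angle, whatever the lens; pixels are square), "cx", "cy" (the principal point, pixels), "k1" (the pictures are not rectified: a ray, as slopes to the right and down, at radius r is drawn at 1 + k1 r^2 times it, then the intrinsics apply), "T" (4x4, takes a point from camera to world coordinates). Camera axes: x right, y down, z forward; pixel columns grow to the right and rows downward; lengths in m; the calibration is good to about 2 mm. A picture is of the moment at which its call begins.
- r.close_job(): hands the job in, once; it reports no verdict.
The state is a dict: "t": time; "joints": joint angles; "joint_vel": joint speeds; "joint_efforts": joint torques, N m; "tcp_pos": TCP position; "orientation": TCP orientation; "contact_force": force on the tool from outside, world axes, zero at the start; "wrist_torque": the same for the moment, N m; "opening": opening from 0.0 (shut) to 1.0 (fully open).
Only numpy, scipy, OpenCV 4.12 (cv2) and the standard library are available. Lean on these libraries where they do the work, as an engineer would, in place of code of your own. Each camera call takes 0.05 s, during which the arm holds its last target.

## Working session

There is one attempt and no reset: what is moved stays moved. The work goes in short steps, Python scripts to look and compute and a tool call to move; the robot and the scene stay as the last step left them, time stands still between calls to the robot, and variables do not carry over. Pictures are saved under pics/ and viewed, and the job is handed in when it is done.

Besides the shell and the picture viewer there is one more tool, called by a JSON object that holds its "name" and its "arguments". step_arm: Moves the arm, as the interface text tells. Its arguments: {"type":"object","properties":{"steps":{"type":"array"}},"required":["steps"]}

```bash
mkdir -p pics; ls
cat > h.py <<'E'
import numpy as np, cv2, pickle
def grab(r,n):
    c=r.camera(n); pickle.dump(c,open(f'pics/{n}.pkl','wb')); return c
def load(n): return pickle.load(open(f'pics/{n}.pkl','rb'))
def K(c):
    f=240/np.tan(np.radians(c['vfov'])/2); return np.array([[f,0,c['cx']],[0,f,c['cy']],[0,0,1.]])
def slopes(c,uv):
    return cv2.undistortPoints(np.array(uv,float).reshape(-1,1,2),K(c),np.array([c['k1'],0,0,0,0.])).reshape(-1,2)
def cloud(c):
    v,u=np.mgrid[0:480,0:640]; s=slopes(c,np.stack([u,v],-1).reshape(-1,2)).reshape(480,640,2)
    d=c['depth'][...,None]; p=np.concatenate([s*d,d],-1)
    T=np.array(c['T']); return p@T[:3,:3].T+T[:3,3]
E
python3 - <<'E'
from bench import r
from h import *
for n in('scene','top'):
    c=grab(r,n); cv2.imwrite(f'pics/{n}0.png',c['pixels'][...,::-1]); print(n,c['vfov'],c['k1'],c['cx'],c['cy'],np.round(c['T'],3))
print(r.get_state())
E
```

```text
pics
scene 49.784384633499684 0.025388426500340722 320.80370808202963 236.36622322077523 [[-0.687  0.473 -0.551  1.267]
 [ 0.727  0.457 -0.513  0.658]
 [ 0.009 -0.753 -0.658  0.949]
 [ 0.     0.     0.     1.   ]]
top 56.03438178040813 0.039811334000535034 316.51576577702593 244.0331596031219 [[-0.023 -0.98   0.197  0.304]
 [-1.     0.026  0.014 -0.05 ]
 [-0.019 -0.197 -0.98   1.235]
 [ 0.     0.     0.     1.   ]]
{'t': 0.1, 'joints': array([ 1.16391499e+00,  8.79014495e-02,  1.37213246e+00, -1.41689207e-05,
        1.68361931e+00, -1.03078634e-01]), 'joint_vel': array([ 4.18441504e-04, -9.45787865e-05, -5.67389193e-03, -1.50863571e-03,
       -9.11860516e-04, -2.29222790e-03]), 'joint_efforts': array([ 1.30081637e-03, -3.53017187e+01, -3.14218926e+01, -1.20915884e-04,
        8.02094612e-03,  7.62292757e-06]), 'tcp_pos': array([0.16434678, 0.52438742, 0.23023018]), 'orientation': array([ 0.23688406,  1.55811902, -0.24003184]), 'contact_force': array([-0.13257985,  1.20684362,  0.03484293]), 'wrist_torque': array([-0.017247  , -0.03938791, -0.02709485]), 'opening': 1.0015969439991472}
```

View pics/scene0.png

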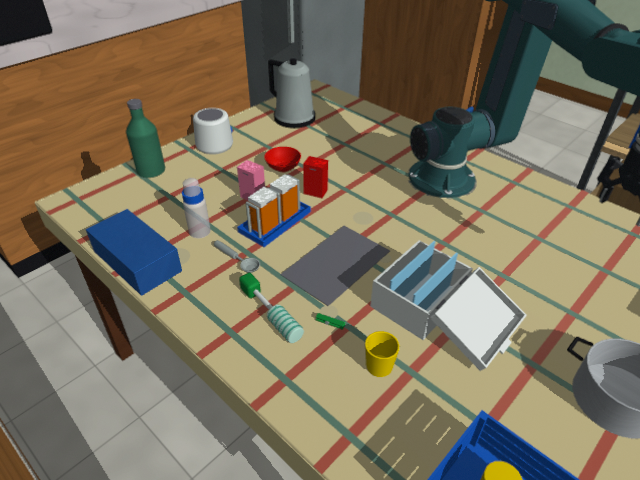

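View pics/top0.png

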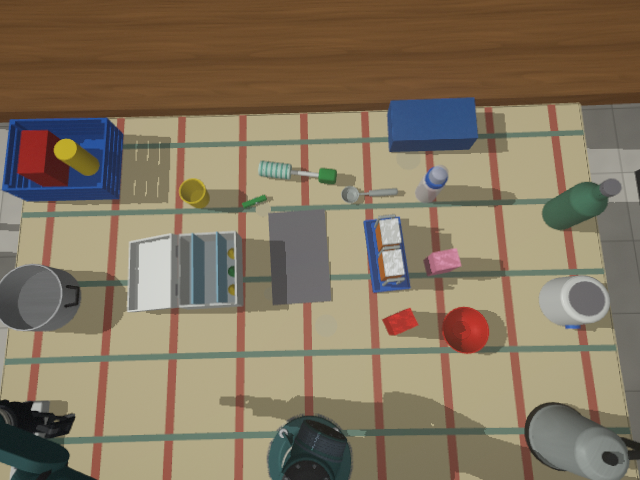

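The scene and top views show the rack with both cases at top pixel (388,253), the mat at (300,255) and the box with its bay at about (205,270). The pink and red look-alikes are at (444,261) and (400,321), and the bowl is at (465,330). Next I measure poses from depth.

Run:
```python
from h import *
c=load('top'); P=cloud(c); im=c['pixels']
cr=cv2.resize(im[200:320,110:470],(0,0),fx=2.2,fy=2.2,interpolation=cv2.INTER_CUBIC); cv2.imwrite('pics/crop1.png',cr[...,::-1])
for n,u,v in [('mat',290,230),('table',340,350),('case',390,233),('case2',391,264),('div',195,270),('red',400,318),('pink',444,258),('bottle',437,175),('bowl',465,330),('kettle',570,440)]:
    print(n,np.round(P[v,u],3),im[v,u])
def rect(mask,name):
    k,l,s,ce=cv2.connectedComponentsWithStats(mask.astype(np.uint8))
    i=1+np.argmax(s[1:,4]); pts=P[l==i]
    rr=cv2.minAreaRect((pts[:,:2]*1000).astype(np.float32)); print(name,rr,len(pts),np.median(pts[:,2]))
hsv=cv2.cvtColor(im,cv2.COLOR_RGB2HSV); v,u=np.mgrid[0:480,0:640]
Z=P[...,2]
rect((u>262)&(u<338)&(v>200)&(v<312)&(hsv[...,1]<60)&(abs(Z)<.02),'mat')
rect((u>355)&(u<420)&(v>205)&(v<300)&(hsv[...,0]>100)&(hsv[...,0]<130)&(hsv[...,1]>120)&(Z<.05),'rack')
rect((u>355)&(u<420)&(v>200)&(v<250)&(Z>.09),'cA')
rect((u>355)&(u<420)&(v>249)&(v<300)&(Z>.09),'cB')
rect((u>120)&(u<250)&(v>220)&(v<315)&(Z>.112)&(Z<.125)&(u<207),'divL')
rect((u>120)&(u<250)&(v>220)&(v<315)&(Z>.105)&(Z<.125)&(u>207),'divR')
rect((u>179)&(u<245)&(v>220)&(v<315)&(Z>.06),'box')
```

```text
mat [0.595 0.042 0.001] [109 107 108]
table [ 0.264 -0.088  0.003] [109 129 113]
case [ 0.553 -0.22   0.115] [186 187 182]
case2 [ 0.474 -0.219  0.116] [203 204 203]
div [0.473 0.278 0.098] [69 86 92]
red [ 0.34  -0.234  0.11 ] [180  58  49]
pink [ 0.486 -0.352  0.112] [192 124 143]
bottle [ 0.684 -0.335  0.169] [158 161 172]
bowl [ 0.309 -0.419  0.007] [133  49  38]
kettle [ 0.073 -0.571  0.17 ] [120 126 121]
mat ((530.1944580078125, 17.133499145507812), (211.32139587402344, 292.1703796386719), 88.21977996826172) 6115 0.002073400942087078
rack ((517.3244018554688, -221.6609649658203), (199.14065551757812, 99.56324768066406), 5.000716686248779) 866 0.008334524339997262
cA ((444.67578125, -162.88717651367188), (80.07449340820312, 352.0196533203125), 63.90617752075195) 640 0.11653620266414011
cB ((394.9273681640625, -162.10125732421875), (76.2013931274414, 278.94647216796875), 54.1374626159668) 520 0.11703075556184306
divL ((508.0140380859375, 280.1615905761719), (120.06410217285156, 4.555014133453369), 1.8820617198944092) 82 0.11537108634885895
divR ((478.759033203125, 218.26734924316406), (178.53250122070312, 6.176578521728516), 2.0912399291992188) 184 0.11419659381130254
box ((454.1253967285156, 132.51504516601562), (418.3854064941406, 217.67782592773438), 78.01403045654297) 1884 0.08763917338767924
```

View pics/crop1.png

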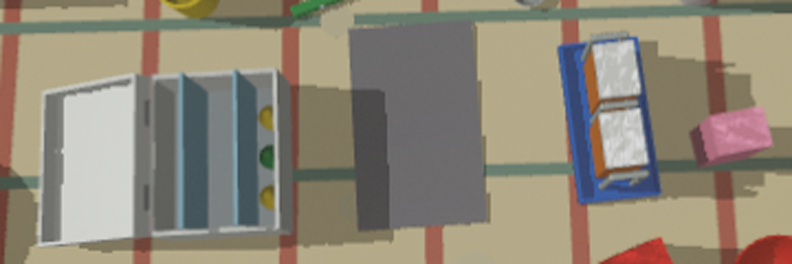

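```bash
cat > meas.py <<'E'
from h import *
def fit(pts,name):
    q=(pts[:,:2]*1000).astype(np.float32)
    m=np.median(q,0); q=q[np.linalg.norm(q-m,axis=1)<200]
    r=cv2.minAreaRect(q); a=r[2]; s=r[1]
    if s[0]<s[1]: a-=90; s=s[::-1]
    print(name,'c',np.round(r[0],1),'size',np.round(s,1),'ang of long',round(a,2),'z',np.round(np.median(pts[:,2])*1000,1),len(pts))
if __name__=='__main__':
  for n in('top','scene'):
    c=load(n);P=cloud(c);X,Y,Z=np.moveaxis(P,-1,0);im=c['pixels'];hsv=cv2.cvtColor(im,cv2.COLOR_RGB2HSV)
    er=lambda m:cv2.morphologyEx(m.astype(np.uint8),cv2.MORPH_OPEN,np.ones((3,3)))>0
    H,S,V=np.moveaxis(hsv,-1,0); ok=c['depth']>0
    fit(P[er(ok&(X>.38)&(X<.7)&(Y>-.1)&(Y<.13)&(S<40)&(abs(Z)<.012))],n+' mat')
    print((np.isin(H,range(100,130))&(S>120)&ok&(Z<.05)).sum())
    fit(P[ok&(X>.4)&(X<.64)&(Y>-.3)&(Y<-.12)&(H>100)&(H<130)&(S>120)&(Z<.06)],n+' rack')
    T=ok&(X>.4)&(X<.64)&(Y>-.3)&(Y<-.15)&(Z>.105)
    for nm,lo,hi in(('far',.523,.64),('near',.4,.511)): fit(P[T&(X>lo)&(X<hi)],n+' case '+nm)
    for nm,lo,hi in(('L',.26,.3),('R',.2,.24)): fit(P[ok&(X>.35)&(X<.6)&(Y>lo)&(Y<hi)&(Z>.11)&(Z<.125)],n+' div'+nm)
    fit(P[ok&(X>.35)&(X<.62)&(Y>.14)&(Y<.34)&(Z>.08)&(Z<.1)],n+' walls')
    fit(P[ok&(X>.35)&(X<.62)&(Y>.225)&(Y<.274)&(Z>-.01)&(Z<.03)],n+' floor')
E
python3 meas.py
```

```text
top mat c [522.4  27.5] size [264.1 185.3] ang of long 1.92 z 2.3 5348
3634
top rack c [ 517.3 -221.7] size [199.   99.7] ang of long 4.92 z 8.6 936
top case far c [ 564.7 -219.3] size [79.6 47. ] ang of long 6.08 z 117.1 535
top case near c [ 469.4 -223.7] size [76.6 46.9] ang of long 5.16 z 116.9 541
top divL c [479.5 279.4] size [181.5   5.1] ang of long 1.71 z 115.2 139
top divR c [478.8 218.3] size [178.5   6.2] ang of long 2.09 z 114.9 146
top walls c [479.  256.5] size [192.2 166. ] ang of long 1.41 z 89.3 1383
top floor c [485.  249.6] size [269.9  48.7] ang of long -0.12 z 3.5 1020
scene mat c [521.1  20.4] size [266.5 165.8] ang of long 3.79 z 4.3 4223
4055
scene rack c [ 519.8 -217.9] size [203.2 105.1] ang of long 4.15 z 11.8 767
scene case far c [ 564.7 -217.7] size [84.8 52.7] ang of long 4.37 z 118.0 411
scene case near c [ 472.  -220.9] size [80.4 51.5] ang of long 4.52 z 118.3 345
scene divL c [477.8 283.4] size [183.2   6.1] ang of long 1.08 z 116.0 182
scene divR c [481.2 221.1] size [182.2   6.6] ang of long 1.83 z 116.2 175
scene walls c [479.5 258.5] size [197.5 166.6] ang of long 1.19 z 89.6 1573
scene floor c [503.4 249.4] size [232.4  48.7] ang of long 0.22 z 4.3 571
```

Run:
```python
from h import *
from bench import r
from scipy.spatial.transform import Rotation as R
s=r.get_state(); M=R.from_rotvec(s['orientation']).as_matrix(); print(np.round(M,3),s['tcp_pos'],s['joints'])
print('jaw yaw',np.degrees(np.arctan2(M[1,1],M[0,1])))
# shutting: clear pic zooms of scene rack
c=load('scene'); cv2.imwrite('pics/crop2.png',cv2.resize(c['pixels'][160:250,220:340],(0,0),fx=6,fy=6,interpolation=cv2.INTER_CUBIC)[...,::-1])
```

```text
[[-0.001  0.299  0.954]
 [-0.002  0.954 -0.299]
 [-1.    -0.002 -0.   ]] [0.16434678 0.52438742 0.23023018] [ 1.16391499e+00  8.79014495e-02  1.37213246e+00 -1.41689207e-05
  1.68361931e+00 -1.03078634e-01]
jaw yaw 72.5933085072689
```

View pics/crop2.png

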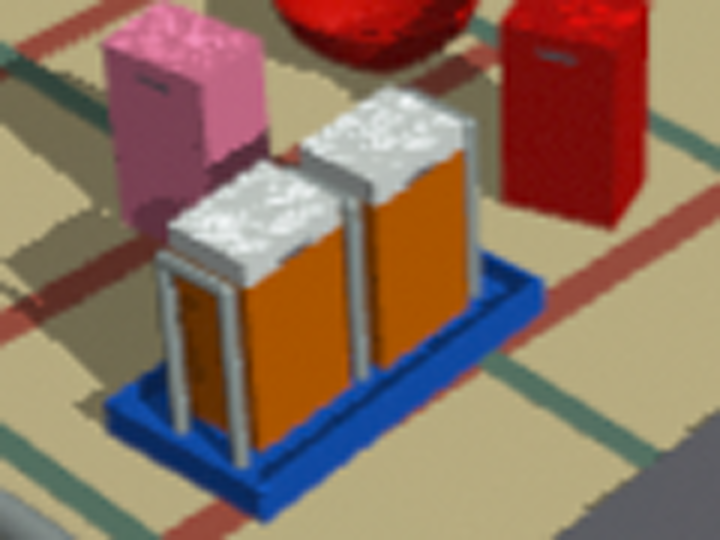

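{"name": "step_arm", "arguments": {"steps": [[[18, -34, 0], [0, 0, 3], 1], [[36, -68, 0], [0, 0, 6], 1], [[54, -102, 0], [0, 0, 9], 1], [[72, -136, 0], [0, 0, 12], 1], [[90, -170, 0], [0, 0, 15], 1], [[108, -204, 0], [0, 0, 18], 1], [[126, -238, 0], [0, 0, 21], 1], [[144, -272, 0], [0, 0, 22.2], 1]]}}

```text
t: 0.77
tcp_pos: [0.3086, 0.251, 0.231]
orientation: [-0.068, 1.57, 0.068]
contact_force: [1.3, 0.1, 1.0]
opening: 1.001
```

{"name": "step_arm", "arguments": {"steps": [[[18, -34, 0], [0, 0, 0], 1], [[36, -68, 0], [0, 0, 0], 1], [[54, -102, 0], [0, 0, 0], 1], [[72, -136, 0], [0, 0, 0], 1], [[90, -170, 0], [0, 0, 0], 1], [[108, -204, 0], [0, 0, 0], 1], [[126, -238, 0], [0, 0, 0], 1], [[144, -272, 0], [0, 0, 0], 1]]}}

```text
t: 1.43
tcp_pos: [0.4527, -0.0211, 0.2309]
orientation: [-0.065, 1.57, 0.066]
contact_force: [0.6, 1.0, 1.0]
opening: 1.0
```

{"name": "step_arm", "arguments": {"steps": [[[18, -34, 0], [0, 0, 0], 1], [[36, -68, 0], [0, 0, 0], 1], [[54, -102, 0], [0, 0, 0], 1], [[72, -136, 0], [0, 0, 0], 1], [[90, -170, 0], [0, 0, 0], 1], [[107, -197, 0], [0, 0, 0], 1], [[107, -197, 0], [0, 0, 0], 1], [[107, -197, 0], [0, 0, 0], 1]]}}

```text
t: 2.1
tcp_pos: [0.5594, -0.2174, 0.2293]
orientation: [-0.062, 1.573, 0.066]
contact_force: [-0.7, 0.1, -0.1]
opening: 0.998
```

Run:
```python
from h import *
from bench import r
a=[]
for n in('scene','top'):
    c=grab(r,n); a.append(c['pixels'])
x=cv2.resize(a[0][60:260,200:400],(400,400)); y=cv2.resize(a[1][150:350,300:500],(400,400))
cv2.imwrite('pics/p1.png',np.hstack([x,y])[...,::-1]); print(r.get_state()['tcp_pos'],r.get_state()['orientation'],r.get_state()['joints'])
```

```text
[ 0.55910707 -0.21547084  0.23079403] [-0.06492437  1.5709975   0.0669852 ] [-4.62752142e-01  1.98532662e-01  1.24644734e+00  5.68626760e-04
  1.69830368e+00 -2.11744349e+00]
```

View pics/p1.png

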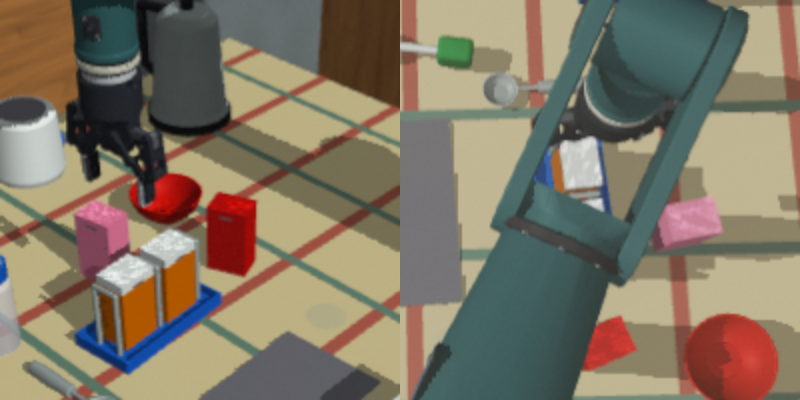

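The gripper sits above the far case with the jaws across its width (case at about (170,290) in the left half). Descending.

{"name": "step_arm", "arguments": {"steps": [[[0, 0, -25], [0, 0, 0], 1], [[0, 0, -50], [0, 0, 0], 1], [[0, 0, -75], [0, 0, 0], 1], [[0, 0, -95], [0, 0, 0], 1], [[0, 0, -115], [0, 0, 0], 1], [[0, 0, -135], [0, 0, 0], 1], [[0, 0, -150], [0, 0, 0], 1], [[0, 0, -158], [0, 0, 0], 1]]}}

```text
t: 2.87
tcp_pos: [0.5579, -0.2138, 0.0715]
orientation: [-0.066, 1.573, 0.069]
contact_force: [0.7, 0.3, 0.2]
opening: 0.999
```

{"name": "step_arm", "arguments": {"steps": [[[0, 0, 0], [0, 0, 0], -1], [[0, 0, 0], [0, 0, 0], -1], [[0, 0, 0], [0, 0, 0], -1], [[0, 0, 0], [0, 0, 0], -1], [[0, 0, 0], [0, 0, 0], -1], [[0, 0, 0], [0, 0, 0], -1], [[0, 0, 0], [0, 0, 0], -1], [[0, 0, 0], [0, 0, 0], -1]]}}

```text
t: 3.53
tcp_pos: [0.5608, -0.2172, 0.0757]
orientation: [-0.067, 1.566, 0.064]
contact_force: [-0.5, -1.9, 5.7]
opening: 0.53
```

{"name": "step_arm", "arguments": {"steps": [[[0, 0, 3], [0, 0, 0], -1], [[0, 0, 6], [0, 0, 0], -1], [[0, 0, 10], [0, 0, 0], -1], [[0, 0, 15], [0, 0, 0], -1], [[0, 0, 20], [0, 0, 0], -1], [[0, 0, 25], [0, 0, 0], -1], [[0, 0, 25], [0, 0, 0], -1], [[0, 0, 25], [0, 0, 0], -1]]}}

```text
t: 4.2
tcp_pos: [0.5599, -0.2163, 0.099]
orientation: [-0.066, 1.569, 0.065]
contact_force: [-0.3, -0.2, -3.5]
opening: 0.533
```

Run:
```python
from h import *
from bench import r
a=[]
f=[]
for i in range(3):
    c=grab(r,'scene'); s=r.get_state(); f.append(s['contact_force']); print(np.round(s['contact_force'],2),s['opening'],np.round(s['tcp_pos'],4))
cv2.imwrite('pics/p2.png',cv2.resize(c['pixels'][60:260,200:400],(600,600))[...,::-1])
```

```text
[ 0.79 -0.05 -4.49] 0.5330591034458682 [ 0.5596 -0.2162  0.0985]
[-0.1  -0.68 -5.16] 0.5344871992795479 [ 0.5594 -0.2161  0.0982]
[-0.59  0.24 -4.22] 0.5323452833707698 [ 0.5593 -0.216   0.098 ]
```

View pics/p2.png

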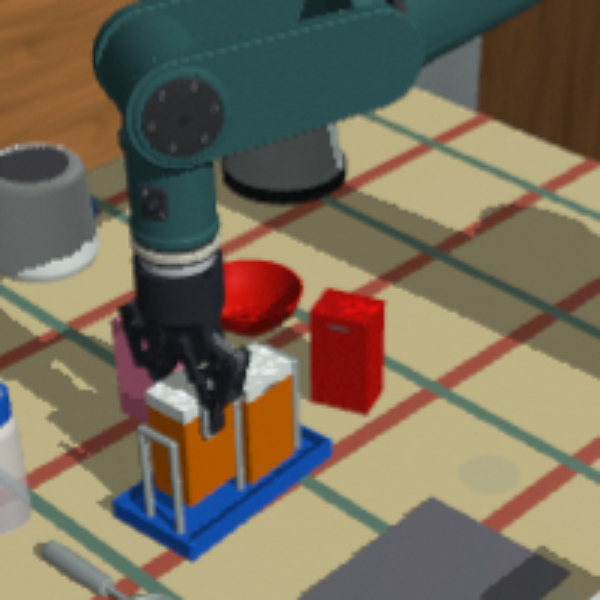

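Lifted weight reads about 4.5 N, so this is probably the heavy one. Lifting it clear.

{"name": "step_arm", "arguments": {"steps": [[[0, 0, 8], [0, 0, 0], -1], [[0, 0, 23], [0, 0, 0], -1], [[0, 0, 40], [0, 0, 0], -1], [[0, 0, 58], [0, 0, 0], -1], [[0, 0, 76], [0, 0, 0], -1], [[0, 0, 94], [0, 0, 0], -1], [[0, 0, 107], [0, 0, 0], -1], [[0, 0, 112], [0, 0, 0], -1]]}}

```text
t: 5.02
tcp_pos: [0.5606, -0.2167, 0.214]
orientation: [-0.068, 1.565, 0.064]
contact_force: [0.9, -0.9, -3.4]
opening: 0.535
```

{"name": "step_arm", "arguments": {"steps": [[[1, 8, 0], [0, 0, 0], -1], [[3, 26, 0], [0, 0, 0], -1], [[6, 46, 0], [0, 0, -1], -1], [[8, 66, 0], [0, 0, -1], -1], [[11, 86, 0], [0, 0, -2], -1], [[13, 106, 0], [0, 0, -2], -1], [[16, 126, 0], [0, 0, -3], -1], [[19, 146, 0], [0, 0, -3], -1]]}}

```text
t: 5.68
tcp_pos: [0.5777, -0.0683, 0.2086]
orientation: [-0.023, 1.574, 0.025]
contact_force: [0.9, -0.3, -5.2]
opening: 0.529
```

{"name": "step_arm", "arguments": {"steps": [[[2, 20, 0], [0, 0, 0], -1], [[5, 40, -10], [0, 0, 0], -1], [[8, 60, -25], [0, 0, 0], -1], [[10, 80, -40], [0, 0, 0], -1], [[12, 93, -55], [0, 0, 0], -1], [[12, 100, -70], [0, 0, 0], -1], [[12, 102, -82], [0, 0, 0], -1], [[12, 102, -90], [0, 0, 0], -1]]}}

```text
t: 6.35
tcp_pos: [0.5888, 0.0329, 0.1171]
orientation: [-0.025, 1.576, 0.026]
contact_force: [0.2, 0.0, -4.1]
opening: 0.53
```

{"name": "step_arm", "arguments": {"steps": [[[0, 0, -8], [0, 0, 0], -1], [[0, 0, -18], [0, 0, 0], -1], [[0, 0, -28], [0, 0, 0], -1], [[0, 0, -36], [0, 0, 0], -1], [[0, 0, -42], [0, 0, 0], -1], [[0, 0, -46], [0, 0, 0], -1], [[0, 0, -49], [0, 0, 0], -1], [[0, 0, -49], [0, 0, 0], -1]]}}

```text
t: 7.02
tcp_pos: [0.5907, 0.0317, 0.0713]
orientation: [-0.024, 1.57, 0.024]
contact_force: [-0.2, 1.3, -4.1]
opening: 0.534
```

{"name": "step_arm", "arguments": {"steps": [[[0, 0, -1], [0, 0, 0], -1], [[0, 0, -1], [0, 0, 0], -1], [[0, 0, -2], [0, 0, 0], -1], [[0, 0, -2], [0, 0, 0], -1], [[0, 0, -3], [0, 0, 0], -1], [[0, 0, -3], [0, 0, 0], -1], [[0, 0, -3], [0, 0, 0], -1], [[0, 0, -3], [0, 0, 0], -1]]}}

```text
t: 7.68
tcp_pos: [0.5911, 0.0318, 0.0707]
orientation: [-0.025, 1.569, 0.025]
contact_force: [-3.1, -1.1, 5.3]
opening: 0.534
```

Run:
```python
from h import *
from bench import r
f=[]
for i in range(2):
    c=grab(r,'scene'); s=r.get_state(); f.append(s['contact_force']); print(np.round(s['contact_force'],2),s['opening'],np.round(s['tcp_pos'],4))
cv2.imwrite('pics/p3.png',cv2.resize(c['pixels'][100:300,240:440],(600,600))[...,::-1])
```

```text
[-2.88 -0.96  5.39] 0.533369375420936 [0.5911 0.0318 0.0707]
[-4.03 -0.49  5.55] 0.5299725882873111 [0.5911 0.0318 0.0707]
```

View pics/p3.png

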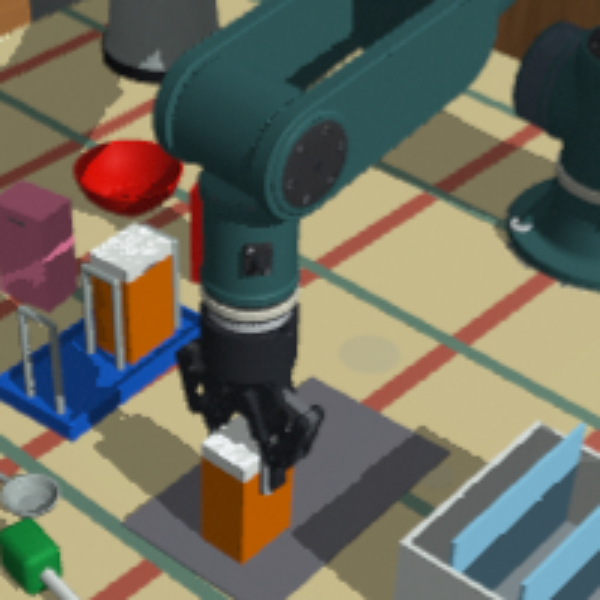

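The case stands upright on the mat at pixel (245,500), with contact felt (+5.4 N). Releasing.

{"name": "step_arm", "arguments": {"steps": [[[0, 0, 1], [0, 0, 0], 0.3], [[0, 0, 1], [0, 0, 0], 0.5], [[0, 0, 1], [0, 0, 0], 1], [[0, 0, 1], [0, 0, 0], 1], [[0, 0, 1], [0, 0, 0], 1], [[0, 0, 1], [0, 0, 0], 1], [[0, 0, 15], [0, 0, 0], 1], [[0, 0, 35], [0, 0, 0], 1]]}}

```text
t: 8.45
tcp_pos: [0.5886, 0.0319, 0.1007]
orientation: [-0.024, 1.577, 0.025]
contact_force: [-0.5, -0.7, -0.6]
opening: 1.001
```

{"name": "step_arm", "arguments": {"steps": [[[0, 0, 25], [0, 0, 0], 1], [[0, 0, 55], [0, 0, 0], 1], [[0, 0, 90], [0, 0, 0], 1], [[-8, -20, 115], [0, 0, 0], 1], [[-16, -55, 125], [0, 0, 1], 1], [[-24, -90, 125], [0, 0, 1], 1], [[-32, -125, 125], [0, 0, 2], 1], [[-40, -155, 125], [0, 0, 3], 1]]}}

```text
t: 9.12
tcp_pos: [0.5501, -0.1251, 0.2289]
orientation: [-0.067, 1.569, 0.065]
contact_force: [1.0, 0.0, -0.1]
opening: 0.998
```

Run:
```python
from h import *
from bench import r
from meas import fit
for n in('scene','top'):
    c=grab(r,n);P=cloud(c);X,Y,Z=np.moveaxis(P,-1,0)
    fit(P[(X>.52)&(X<.66)&(Y>-.03)&(Y<.1)&(Z>.107)&(Z<.118)],n+' case top')
cv2.imwrite('pics/p4.png',c['pixels'][...,::-1]); print(r.get_state()['tcp_pos'])
```

```text
scene case top c [590.4  30.7] size [66.  50.4] ang of long 1.6 z 114.1 402
top case top c [586.8  28.6] size [62.6 46.4] ang of long 1.84 z 112.5 432
[ 0.5494195  -0.12744349  0.22826241]
```

View pics/p4.png

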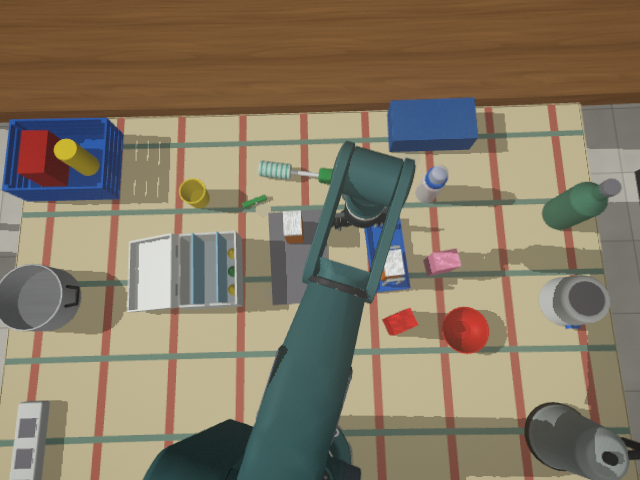

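{"name": "step_arm", "arguments": {"steps": [[[-18, -25, 0], [0, 0, 0], 1], [[-42, -58, 0], [0, 0, 0], 1], [[-64, -88, 0], [0, 0, 0], 1], [[-72, -99, 0], [0, 0, 0], 1], [[-72, -99, -20], [0, 0, 0], 1], [[-72, -99, -45], [0, 0, 0], 1], [[-72, -99, -70], [0, 0, 0], 1], [[-72, -99, -90], [0, 0, 0], 1]]}}

```text
t: 9.88
tcp_pos: [0.4782, -0.2213, 0.1365]
orientation: [-0.065, 1.571, 0.067]
contact_force: [0.0, 0.6, -0.2]
opening: 0.997
```

{"name": "step_arm", "arguments": {"steps": [[[0, 0, -20], [0, 0, 0], 1], [[0, 0, -40], [0, 0, 0], 1], [[0, 0, -55], [0, 0, 0], 1], [[0, 0, -65], [0, 0, 0], 1], [[0, 0, -65], [0, 0, 0], -1], [[0, 0, -65], [0, 0, 0], -1], [[0, 0, -65], [0, 0, 0], -1], [[0, 0, -65], [0, 0, 0], -1]]}}

```text
t: 10.55
tcp_pos: [0.4797, -0.2226, 0.0752]
orientation: [-0.067, 1.567, 0.065]
contact_force: [1.0, 0.4, -1.4]
opening: 0.531
```

{"name": "step_arm", "arguments": {"steps": [[[0, 0, 0], [0, 0, 0], -1], [[0, 0, 0], [0, 0, 0], -1], [[0, 0, 0], [0, 0, 0], -1], [[0, 0, 0], [0, 0, 0], -1], [[0, 0, 3], [0, 0, 0], -1], [[0, 0, 8], [0, 0, 0], -1], [[0, 0, 15], [0, 0, 0], -1], [[0, 0, 20], [0, 0, 0], -1]]}}

```text
t: 11.22
tcp_pos: [0.4783, -0.2221, 0.0936]
orientation: [-0.065, 1.57, 0.066]
contact_force: [0.4, -0.3, -0.6]
opening: 0.534
```

Run:
```python
from h import *
from bench import r
for i in range(3):
    c=grab(r,'scene'); s=r.get_state(); print(np.round(s['contact_force'],2),s['opening'],np.round(s['tcp_pos'],4))
cv2.imwrite('pics/p5.png',cv2.resize(c['pixels'][60:260,200:400],(600,600))[...,::-1])
```

```text
[-1.28 -0.43 -1.13] 0.5295814973628912 [ 0.4791 -0.2226  0.095 ]
[ 0.18 -0.67 -1.48] 0.5346472848825108 [ 0.4792 -0.2226  0.0946]
[ 0.03  0.08 -2.05] 0.5335439515738103 [ 0.4789 -0.2224  0.094 ]
```

View pics/p5.png

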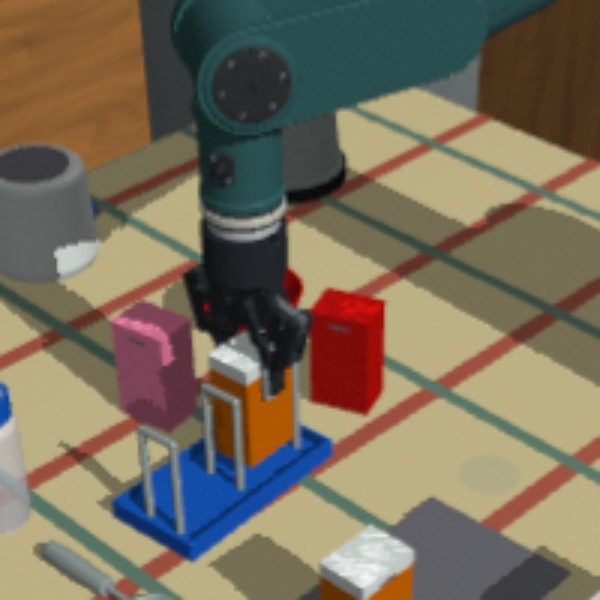

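The second case reads about 1.5 N, so it is the lighter one and the first is the heavy one. Lifting it and moving to the near half of the mat.

{"name": "step_arm", "arguments": {"steps": [[[0, 0, 8], [0, 0, 0], -1], [[0, 0, 23], [0, 0, 0], -1], [[0, 0, 40], [0, 0, 0], -1], [[0, 0, 58], [0, 0, 0], -1], [[0, 0, 76], [0, 0, 0], -1], [[0, 0, 94], [0, 0, 0], -1], [[0, 0, 110], [0, 0, 0], -1], [[0, 0, 116], [0, 0, 0], -1]]}}

```text
t: 12.03
tcp_pos: [0.4795, -0.2227, 0.2126]
orientation: [-0.068, 1.566, 0.064]
contact_force: [0.1, -0.7, -1.0]
opening: 0.535
```

{"name": "step_arm", "arguments": {"steps": [[[-1, 8, 0], [0, 0, 0], -1], [[-3, 26, 0], [0, 0, 0], -1], [[-6, 46, 0], [0, 0, -1], -1], [[-8, 66, 0], [0, 0, -1], -1], [[-11, 86, 0], [0, 0, -2], -1], [[-13, 106, 0], [0, 0, -2], -1], [[-16, 126, 0], [0, 0, -3], -1], [[-19, 146, 0], [0, 0, -3], -1]]}}

```text
t: 12.7
tcp_pos: [0.4583, -0.0744, 0.2076]
orientation: [-0.023, 1.574, 0.025]
contact_force: [0.8, -0.1, -1.2]
opening: 0.532
```

{"name": "step_arm", "arguments": {"steps": [[[-3, 20, 0], [0, 0, 0], -1], [[-6, 40, -10], [0, 0, 0], -1], [[-9, 60, -25], [0, 0, 0], -1], [[-11, 75, -40], [0, 0, 0], -1], [[-11, 84, -55], [0, 0, 0], -1], [[-11, 86, -70], [0, 0, 0], -1], [[-11, 86, -82], [0, 0, 0], -1], [[-11, 86, -90], [0, 0, 0], -1]]}}

```text
t: 13.37
tcp_pos: [0.4464, 0.0108, 0.1163]
orientation: [-0.025, 1.576, 0.026]
contact_force: [-0.3, -0.3, -2.8]
opening: 0.531
```

{"name": "step_arm", "arguments": {"steps": [[[0, 0, -8], [0, 0, 0], -1], [[0, 0, -18], [0, 0, 0], -1], [[0, 0, -28], [0, 0, 0], -1], [[0, 0, -36], [0, 0, 0], -1], [[0, 0, -42], [0, 0, 0], -1], [[0, 0, -46], [0, 0, 0], -1], [[0, 0, -48], [0, 0, 0], -1], [[0, 0, -48], [0, 0, 0], -1]]}}

```text
t: 14.03
tcp_pos: [0.4484, 0.0098, 0.071]
orientation: [-0.024, 1.571, 0.025]
contact_force: [-1.0, 1.4, -0.8]
opening: 0.528
```

{"name": "step_arm", "arguments": {"steps": [[[0, 0, -1], [0, 0, 0], -1], [[0, 0, -1], [0, 0, 0], -1], [[0, 0, -2], [0, 0, 0], -1], [[0, 0, -2], [0, 0, 0], -1], [[0, 0, -3], [0, 0, 0], -1], [[0, 0, -3], [0, 0, 0], -1], [[0, 0, -3], [0, 0, 0], -1], [[0, 0, -3], [0, 0, 0], -1]]}}

```text
t: 14.7
tcp_pos: [0.4491, 0.0098, 0.07]
orientation: [-0.025, 1.569, 0.025]
contact_force: [-3.3, 0.3, 5.0]
opening: 0.531
```

Run:
```python
from h import *
from bench import r
for i in range(2):
    c=grab(r,'scene'); s=r.get_state(); print(np.round(s['contact_force'],2),s['opening'],np.round(s['tcp_pos'],4))
cv2.imwrite('pics/p6.png',cv2.resize(c['pixels'][120:320,240:440],(600,600))[...,::-1])
```

```text
[-2.09  0.45  6.94] 0.5309849904819856 [0.4492 0.0098 0.07  ]
[-2.89 -0.32  6.1 ] 0.527991707616163 [0.4491 0.0098 0.07  ]
```

View pics/p6.png

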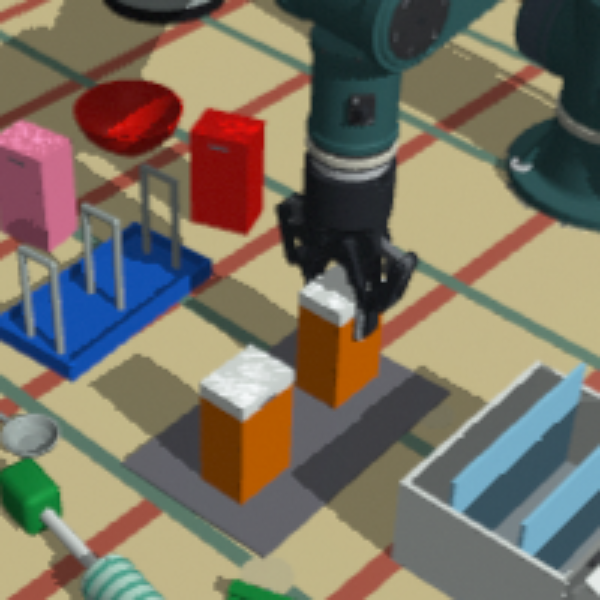

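Both cases stand upright on the mat, at pixels (245,440) and (340,350). Releasing, then rising well above.

{"name": "step_arm", "arguments": {"steps": [[[0, 0, 1], [0, 0, 0], 0.3], [[0, 0, 1], [0, 0, 0], 0.5], [[0, 0, 1], [0, 0, 0], 1], [[0, 0, 1], [0, 0, 0], 1], [[0, 0, 1], [0, 0, 0], 1], [[0, 0, 1], [0, 0, 0], 1], [[0, 0, 15], [0, 0, 0], 1], [[0, 0, 35], [0, 0, 0], 1]]}}

```text
t: 15.47
tcp_pos: [0.4466, 0.01, 0.1013]
orientation: [-0.024, 1.576, 0.025]
contact_force: [-0.0, -0.5, -0.1]
opening: 0.997
```

{"name": "step_arm", "arguments": {"steps": [[[0, 0, 25], [0, 0, 0], 1], [[0, 0, 55], [0, 0, 0], 1], [[0, 0, 85], [0, 0, 0], 1], [[0, -15, 105], [0, 0, -7], 1], [[0, -40, 110], [0, 0, -14], 1], [[0, -70, 110], [0, 0, -21], 1], [[0, -100, 110], [0, 0, -28], 1], [[0, -130, 110], [0, 0, -35], 1]]}}

```text
t: 16.13
tcp_pos: [0.4485, -0.1213, 0.2137]
orientation: [0.458, 1.521, -0.458]
contact_force: [-0.0, 0.7, -0.6]
opening: 1.001
```

Run:
```python
from h import *
from bench import r
from meas import fit
for n in('scene','top'):
    c=grab(r,n);P=cloud(c);X,Y,Z=np.moveaxis(P,-1,0)
    fit(P[(X>.52)&(X<.66)&(Y>-.03)&(Y<.1)&(Z>.107)&(Z<.118)],n+' heavy top')
    fit(P[(X>.38)&(X<.51)&(Y>-.05)&(Y<.08)&(Z>.107)&(Z<.118)],n+' light top')
cv2.imwrite('pics/p7.png',c['pixels'][...,::-1]); print(r.get_state())
```

```text
scene heavy top c [588.2  30.6] size [69.  49.3] ang of long 0.59 z 113.9 396
scene light top c [447.3  11.4] size [70.5 49.8] ang of long 1.96 z 114.0 332
top heavy top c [587.7  28.6] size [63.3 46.6] ang of long 1.58 z 112.0 425
top light top c [445.9   8.7] size [63.  46.5] ang of long 1.99 z 112.3 462
{'t': 16.2333, 'joints': array([-0.39004195, -0.09921231,  1.59224816, -0.00170033,  1.64848384,
       -1.3744381 ]), 'joint_vel': array([ 0.0594486 , -0.01626006,  0.01698357,  0.0560426 ,  0.02522442,
       -0.04597706]), 'joint_efforts': array([ -1.07890997, -26.72450244, -31.62561178,  -0.32008172,
        -0.13904007,   0.26543126]), 'tcp_pos': array([ 0.44830012, -0.123697  ,  0.21302233]), 'orientation': array([ 0.45811883,  1.52161576, -0.46081176]), 'contact_force': array([-1.06725807,  0.25195735, -0.84778075]), 'wrist_torque': array([-0.02167165, -0.00475359,  0.0320606 ]), 'opening': 0.9991392646614212}
```

View pics/p7.png

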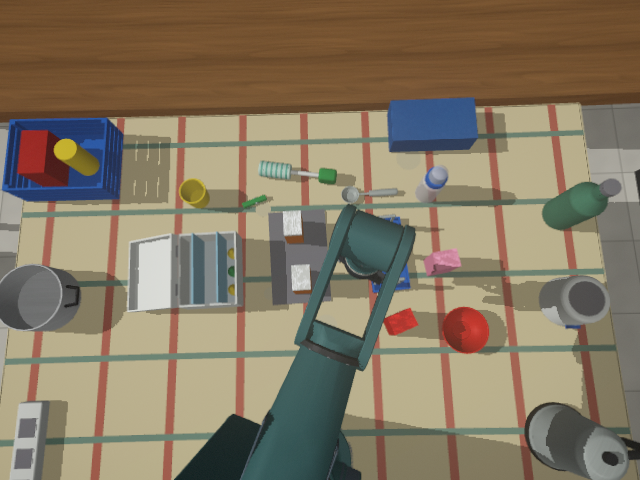

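Both are standing; the heavy one is at about (589,31). Its last clearance to the light case is fine. Moving over it and turning the jaws to the case's length.

{"name": "step_arm", "arguments": {"steps": [[[18, 19, 0], [0, 0, -7], 1], [[36, 38, 0], [0, 0, -14], 1], [[54, 57, 0], [0, 0, -21], 1], [[72, 76, 0], [0, 0, -28], 1], [[90, 96, 0], [0, 0, -35], 1], [[108, 116, 0], [0, 0, -42], 1], [[126, 135, 0], [0, 0, -49], 1], [[141, 151, 0], [0, 0, -55.2], 1]]}}

```text
t: 16.9
tcp_pos: [0.5903, 0.0333, 0.2129]
orientation: [1.191, 1.222, -1.191]
contact_force: [-0.9, 0.5, 0.1]
opening: 1.002
```

{"name": "step_arm", "arguments": {"steps": [[[0, 0, 0], [0, 0, 0], 1], [[0, 0, 0], [0, 0, 0], 1], [[0, 0, 0], [0, 0, 0], 1], [[0, 0, 0], [0, 0, 0], 1], [[0, 0, -10], [0, 0, 0], 1], [[0, 0, -25], [0, 0, 0], 1], [[0, 0, -45], [0, 0, 0], 1], [[0, 0, -60], [0, 0, 0], 1]]}}

```text
t: 17.57
tcp_pos: [0.5886, 0.0301, 0.1516]
orientation: [1.189, 1.223, -1.19]
contact_force: [-0.9, 0.0, -1.1]
opening: 0.998
```

Run:
```python
from h import *
from bench import r
from scipy.spatial.transform import Rotation as R
c=grab(r,'scene');s=r.get_state()
M=R.from_rotvec(s['orientation']).as_matrix(); print(s['tcp_pos'],np.degrees(np.arctan2(M[1,1],M[0,1])),s['joints'])
cv2.imwrite('pics/p8.png',cv2.resize(c['pixels'][100:300,240:440],(600,600))[...,::-1])
```

```text
[0.58661408 0.03014655 0.14770791] 1.552640666710471 [-4.51196520e-02  2.05484299e-01  1.40339499e+00 -7.78992218e-05
  1.54059766e+00 -7.22137519e-02]
```

View pics/p8.png

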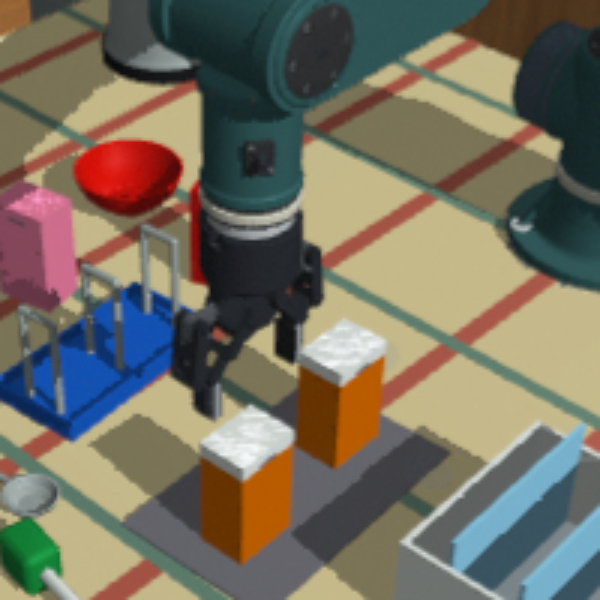

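The jaws straddle the heavy case's length (case top at (245,435), fingers at (205,400) and (290,345)). Descending.

{"name": "step_arm", "arguments": {"steps": [[[0, 0, -10], [0, 0, 0], 1], [[0, 0, -22], [0, 0, 0], 1], [[0, 0, -34], [0, 0, 0], 1], [[0, 0, -46], [0, 0, 0], 1], [[0, 0, -58], [0, 0, 0], 1], [[0, 0, -68], [0, 0, 0], 1], [[0, 0, -76], [0, 0, 0], 1], [[0, 0, -80], [0, 0, 0], 1]]}}

```text
t: 18.28
tcp_pos: [0.5888, 0.0309, 0.0715]
orientation: [1.188, 1.224, -1.19]
contact_force: [-0.5, -0.0, -1.4]
opening: 0.999
```

{"name": "step_arm", "arguments": {"steps": [[[0, 0, 0], [0, 0, 0], 0.7], [[0, 0, 0], [0, 0, 0], 0.6], [[0, 0, 0], [0, 0, 0], 0.5], [[0, 0, 0], [0, 0, 0], -1], [[0, 0, 0], [0, 0, 0], -1], [[0, 0, 0], [0, 0, 0], -1], [[0, 0, 0], [0, 0, 0], -1], [[0, 0, 0], [0, 0, 0], -1]]}}

```text
t: 18.95
tcp_pos: [0.5901, 0.0308, 0.0745]
orientation: [1.19, 1.221, -1.187]
contact_force: [-1.6, 0.3, 4.6]
opening: 0.718
```

Run:
```python
from h import *
from bench import r
for i in range(2):
    c=grab(r,'scene');s=r.get_state(); print(s['tcp_pos'],s['contact_force'],s['opening'])
cv2.imwrite('pics/p9.png',cv2.resize(c['pixels'][100:300,240:440],(600,600))[...,::-1])
```

```text
[0.59012045 0.03082281 0.07449185] [-1.05719048  0.29484575  4.95583067] 0.7140234565563233
[0.59010837 0.03081007 0.0744839 ] [-0.97270055  0.16659873  5.13424569] 0.7176763630821854
```

View pics/p9.png

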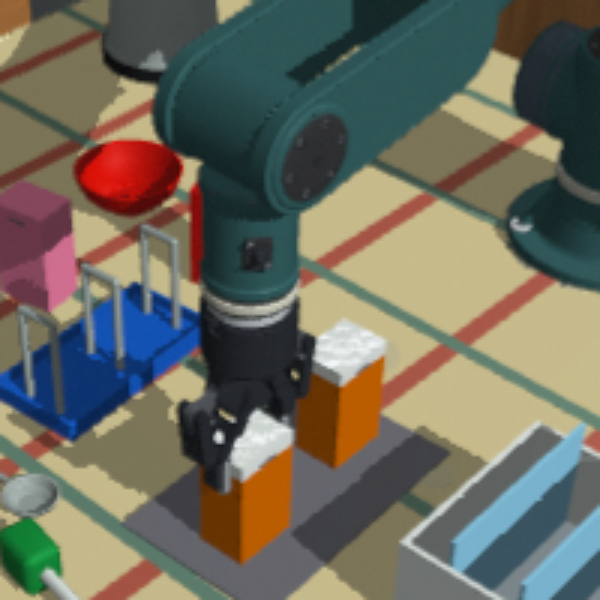

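The grip is firm (opening 0.716, about 61 mm). Lifting.

{"name": "step_arm", "arguments": {"steps": [[[0, 0, 4], [0, 0, 0], -1], [[0, 0, 10], [0, 0, 0], -1], [[0, 0, 18], [0, 0, 0], -1], [[0, 0, 28], [0, 0, 0], -1], [[0, 0, 40], [0, 0, 0], -1], [[0, 0, 54], [0, 0, 0], -1], [[0, 0, 70], [0, 0, 0], -1], [[0, 0, 86], [0, 0, 0], -1]]}}

```text
t: 19.72
tcp_pos: [0.5896, 0.0308, 0.1609]
orientation: [1.189, 1.222, -1.188]
contact_force: [0.9, -0.3, -5.0]
opening: 0.716
```

{"name": "step_arm", "arguments": {"steps": [[[0, 0, 16], [0, 0, 0], -1], [[0, 0, 32], [0, 0, 0], -1], [[0, 0, 46], [0, 0, 0], -1], [[0, 0, 58], [0, 0, 0], -1], [[0, 0, 64], [0, 0, 0], -1], [[-4, 8, 64], [0, 0, 0], -1], [[-10, 20, 64], [0, 0, 0], -1], [[-18, 36, 64], [0, 0, 0], -1]]}}

```text
t: 20.38
tcp_pos: [0.5706, 0.0673, 0.2219]
orientation: [1.189, 1.224, -1.191]
contact_force: [-0.9, 1.5, -3.8]
opening: 0.716
```

{"name": "step_arm", "arguments": {"steps": [[[-9, 18, 0], [0, 0, 0], -1], [[-18, 36, 0], [0, 0, 0], -1], [[-27, 54, 0], [0, 0, 0], -1], [[-36, 72, 0], [0, 0, 0], -1], [[-45, 90, 0], [0, 0, 0], -1], [[-54, 108, 0], [0, 0, 0], -1], [[-63, 126, 0], [0, 0, 0], -1], [[-70, 142, 0], [0, 0, 0], -1]]}}

```text
t: 21.05
tcp_pos: [0.499, 0.2108, 0.2217]
orientation: [1.186, 1.226, -1.19]
contact_force: [0.2, -0.4, -4.5]
opening: 0.715
```

{"name": "step_arm", "arguments": {"steps": [[[-6, 14, 0], [0, 0, 0], -1], [[-12, 26, 0], [0, 0, 0], -1], [[-17, 36, 0], [0, 0, 0], -1], [[-20, 41, 0], [0, 0, 0], -1], [[-21, 43, 0], [0, 0, 0], -1], [[-21, 43, 0], [0, 0, 0], -1], [[-21, 43, 0], [0, 0, 0], -1], [[-21, 43, 0], [0, 0, 0], -1]]}}

```text
t: 21.72
tcp_pos: [0.4809, 0.2512, 0.2233]
orientation: [1.189, 1.221, -1.19]
contact_force: [0.3, 0.1, -4.0]
opening: 0.721
```

Run:
```python
from h import *
from bench import r
from scipy.spatial.transform import Rotation as R
a=[]
for n in('scene','top'):
    c=grab(r,n);s=r.get_state(); M=R.from_rotvec(s['orientation']).as_matrix(); print(s['tcp_pos'],s['contact_force'],s['opening'],np.degrees(np.arctan2(M[1,1],M[0,1])))
    a.append(c['pixels'])
x=cv2.resize(a[0][180:380,330:530],(400,400)); y=cv2.resize(a[1][170:370,110:310],(400,400))
cv2.imwrite('pics/p10.png',np.hstack([x,y])[...,::-1])
```

```text
[0.48092684 0.25115179 0.22334028] [ 0.01191537  0.70663553 -3.58217197] 0.7172205382211839 1.5294901803642564
[0.48092911 0.25121494 0.22336789] [-0.58910822 -0.61015305 -3.75138493] 0.7177013390880903 1.525604611042032
```

View pics/p10.png

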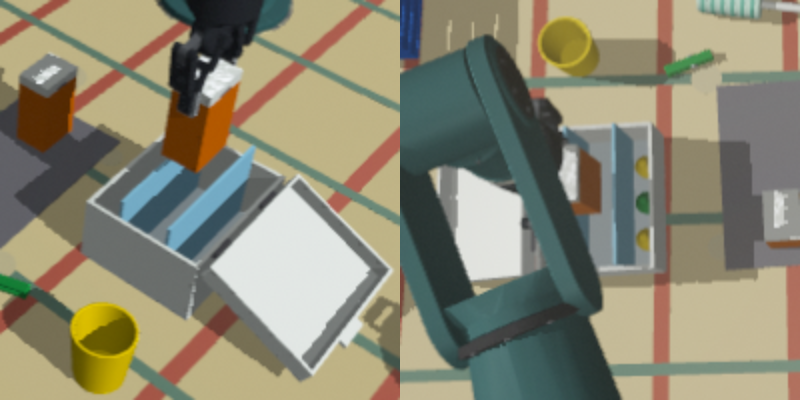

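Run:
```python
from h import *
for n in('top','scene'):
    c=load(n);P=cloud(c);X,Y,Z=np.moveaxis(P,-1,0);H,S,V=np.moveaxis(cv2.cvtColor(c['pixels'],cv2.COLOR_RGB2HSV),-1,0)
    m=(X>.4)&(X<.56)&(Y>.2)&(Y<.3)&(Z>.14)&(H<25)&(S>150)
    p=P[m]; print(n,m.sum(),p.min(0) if m.any() else 0,p.max(0) if m.any() else 0)
    if n=='top': sd=p
    for lo,hi in((.16,.18),(.18,.2),(.2,.22)):
        q=p[(p[:,2]>lo)&(p[:,2]<hi)]
        if len(q): print(lo,len(q),'y percentiles',np.percentile(q[:,1],[5,25,50,75,95]).round(4),'polyfit',np.polyfit(q[:,0],q[:,1],1))
    for nm,a,b in(('L',.26,.3),('R',.2,.24)):
        q=P[(X>.38)&(X<.58)&(Y>a)&(Y<b)&(Z>.113)&(Z<.12)]
        if len(q)>5: k=np.polyfit(q[:,0],q[:,1],1); print(nm,len(q),np.degrees(k[0]),np.polyval(k,.48),np.percentile(q[:,1]-np.polyval(k,q[:,0]),[2,98]))
```

```text
top 189 [0.44747259 0.22315616 0.16226903] [0.50758439 0.24786049 0.23877553]
0.16 37 y percentiles [0.2241 0.2247 0.2254 0.226  0.2442] polyfit [-0.15672331  0.30144078]
0.18 49 y percentiles [0.2242 0.2251 0.2259 0.2268 0.2412] polyfit [-0.09650646  0.27321493]
0.2 53 y percentiles [0.2245 0.2251 0.2255 0.2265 0.2366] polyfit [-0.10136691  0.27490138]
L 10 7.368441812371272 0.2718135465906608 [-0.00123784  0.00121308]
R 113 2.0404717468665066 0.21847085671057204 [-0.00227565  0.00218416]
scene 893 [0.445876   0.2294182  0.15077219] [0.52629613 0.27550389 0.25872505]
0.16 200 y percentiles [0.2342 0.2487 0.2674 0.2729 0.2744] polyfit [-0.41824051  0.46931834]
0.18 204 y percentiles [0.235  0.2489 0.2662 0.2732 0.2745] polyfit [-0.42335986  0.47253169]
0.2 214 y percentiles [0.2336 0.2486 0.267  0.2729 0.2746] polyfit [-0.4248528   0.47257846]
L 132 1.3172856124129768 0.2834708183381361 [-0.00295867  0.00282521]
R 79 1.833165734482506 0.2214344331007124 [-0.00304022  0.00251266]
```

In both views the case centre is within about 1 mm of the bay centre (top 248.4 vs 249.2, scene 251.3 vs 252.4). I shift +1 mm in y and lower.

{"name": "step_arm", "arguments": {"steps": [[[0, 1, -5], [0, 0, 0], -1], [[0, 1, -12], [0, 0, 0], -1], [[0, 1, -20], [0, 0, 0], -1], [[0, 1, -28], [0, 0, 0], -1], [[0, 1, -35], [0, 0, 0], -1], [[0, 1, -41], [0, 0, 0], -1], [[0, 1, -46], [0, 0, 0], -1], [[0, 1, -50], [0, 0, 0], -1]]}}

```text
t: 22.48
tcp_pos: [0.4803, 0.2527, 0.1724]
orientation: [1.188, 1.223, -1.189]
contact_force: [0.2, 0.5, -4.8]
opening: 0.722
```

Run:
```python
from h import *
from bench import r
c=grab(r,'scene');s=r.get_state(); print(s['tcp_pos'],s['contact_force'],s['wrist_torque'])
cv2.imwrite('pics/p11.png',cv2.resize(c['pixels'][200:350,350:500],(600,600),interpolation=cv2.INTER_CUBIC)[...,::-1])
```

```text
[0.47997373 0.25262982 0.17167621] [-0.03394755  0.81576728 -4.26490878] [-0.03186487  0.05523242 -0.02471222]
```

View pics/p11.png

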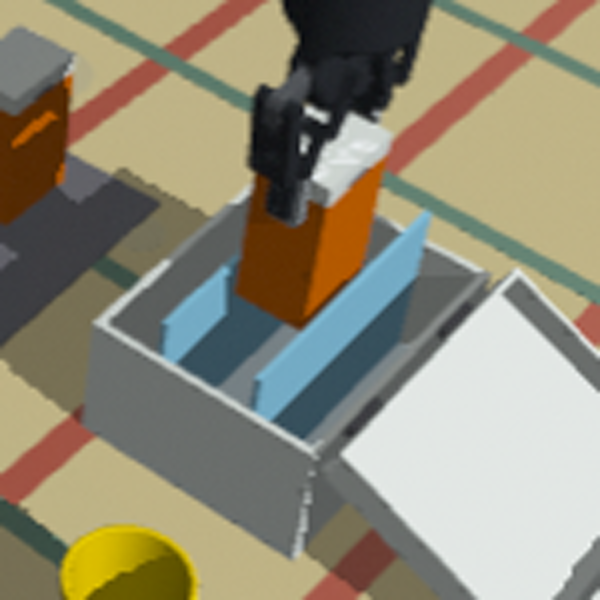

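The case bottom is between the dividers (lower corner (300,325)) with no lateral force. Continuing.

{"name": "step_arm", "arguments": {"steps": [[[0, 0, -6], [0, 0, 0], -1], [[0, 0, -14], [0, 0, 0], -1], [[0, 0, -22], [0, 0, 0], -1], [[0, 0, -30], [0, 0, 0], -1], [[0, 0, -38], [0, 0, 0], -1], [[0, 0, -45], [0, 0, 0], -1], [[0, 0, -51], [0, 0, 0], -1], [[0, 0, -55], [0, 0, 0], -1]]}}

```text
t: 23.2
tcp_pos: [0.4801, 0.2526, 0.1171]
orientation: [1.188, 1.223, -1.19]
contact_force: [-0.4, 0.3, -3.8]
opening: 0.713
```

{"name": "step_arm", "arguments": {"steps": [[[0, 0, -6], [0, 0, 0], -1], [[0, 0, -13], [0, 0, 0], -1], [[0, 0, -20], [0, 0, 0], -1], [[0, 0, -26], [0, 0, 0], -1], [[0, 0, -31], [0, 0, 0], -1], [[0, 0, -34], [0, 0, 0], -1], [[0, 0, -36], [0, 0, 0], -1], [[0, 0, -36], [0, 0, 0], -1]]}}

```text
t: 23.87
tcp_pos: [0.4803, 0.2527, 0.0818]
orientation: [1.188, 1.222, -1.189]
contact_force: [-0.6, -0.3, -3.6]
opening: 0.711
```

{"name": "step_arm", "arguments": {"steps": [[[0, 0, -1], [0, 0, 0], -1], [[0, 0, -2], [0, 0, 0], -1], [[0, 0, -3], [0, 0, 0], -1], [[0, 0, -4], [0, 0, 0], -1], [[0, 0, -5], [0, 0, 0], -1], [[0, 0, -6], [0, 0, 0], -1], [[0, 0, -7], [0, 0, 0], -1], [[0, 0, -7], [0, 0, 0], -1]]}}

```text
t: 24.53
tcp_pos: [0.4806, 0.2529, 0.0765]
orientation: [1.189, 1.222, -1.188]
contact_force: [-3.6, -0.8, 3.9]
opening: 0.716
```

Run:
```python
from h import *
from bench import r
c=grab(r,'scene');s=r.get_state(); print(s['tcp_pos'],s['contact_force'],s['wrist_torque'])
cv2.imwrite('pics/p12.png',cv2.resize(c['pixels'][200:350,350:500],(600,600),interpolation=cv2.INTER_CUBIC)[...,::-1])
```

```text
[0.48058398 0.25289594 0.07651426] [-4.11927814 -1.48284816  4.29277651] [-0.27412636  0.60415014 -0.00784991]
```

View pics/p12.png

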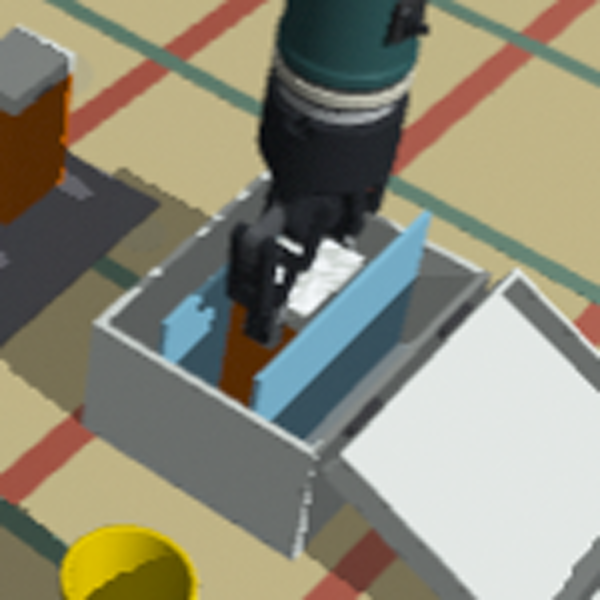

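The case is on the floor of the bay (contact at the predicted 76.5 mm). Releasing and rising straight up.

{"name": "step_arm", "arguments": {"steps": [[[0, 0, 1], [0, 0, 0], 0.6], [[0, 0, 1], [0, 0, 0], 0.7], [[0, 0, 1], [0, 0, 0], 1], [[0, 0, 1], [0, 0, 0], 1], [[0, 0, 1], [0, 0, 0], 1], [[0, 0, 1], [0, 0, 0], 1], [[0, 0, 10], [0, 0, 0], 1], [[0, 0, 25], [0, 0, 0], 1]]}}

```text
t: 25.25
tcp_pos: [0.4792, 0.2523, 0.0989]
orientation: [1.186, 1.224, -1.192]
contact_force: [0.2, 0.0, -0.5]
opening: 1.0
```

{"name": "step_arm", "arguments": {"steps": [[[0, 0, 20], [0, 0, 0], 1], [[0, 0, 45], [0, 0, 0], 1], [[0, 0, 75], [0, 0, 0], 1], [[0, 0, 105], [0, 0, 0], 1], [[0, 0, 130], [0, 0, 0], 1], [[-25, -15, 140], [0, 0, 0], 1], [[-60, -30, 140], [0, 0, 0], 1], [[-90, -40, 140], [0, 0, 0], 1]]}}

```text
t: 25.92
tcp_pos: [0.39, 0.2122, 0.2422]
orientation: [1.191, 1.22, -1.187]
contact_force: [-0.4, 0.2, -0.3]
opening: 1.0
```

Run:
```python
from h import *
from bench import r
from meas import fit
a=[]
for n in('scene','top'):
    c=grab(r,n);P=cloud(c);X,Y,Z=np.moveaxis(P,-1,0);S=cv2.cvtColor(c['pixels'],cv2.COLOR_RGB2HSV)[...,1]
    fit(P[(X>.42)&(X<.54)&(Y>.222)&(Y<.279)&(Z>.105)&(Z<.125)&(S<60)],n+' heavy top')
    fit(P[(X>.38)&(X<.51)&(Y>-.05)&(Y<.08)&(Z>.107)&(Z<.118)],n+' light top'); a.append(c['pixels'])
s=r.get_state(); print(s['t'],s['tcp_pos'],s['contact_force'],s['opening'])
cv2.imwrite('pics/p13.png',np.hstack([cv2.resize(a[0][150:400,240:490],(400,400)),cv2.resize(a[1][170:370,110:310],(400,400))])[...,::-1])
```

```text
scene heavy top c [481.2 250.1] size [66.6 52.5] ang of long 1.14 z 115.7 476
scene light top c [448.   11.3] size [69.  51.1] ang of long 1.45 z 113.9 333
top heavy top c [479.  251.7] size [61.9 56. ] ang of long -1.76 z 113.8 290
top light top c [446.    8.6] size [62.5 46.1] ang of long 1.92 z 112.3 460
26.0167 [0.38728704 0.21184026 0.24148576] [0.05752419 0.416523   0.87511031] 1.0018688470046222
```

View pics/p13.png

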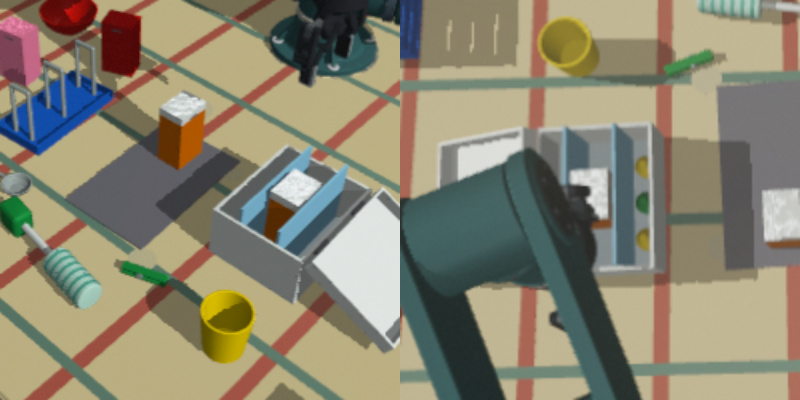

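The heavy case stands in the bay (scene (295,200)), the light one stands on the mat (180,130), and the arm is clear. Handing in.

```bash
python3 -c "
from bench import r
print(r.close_job())"
```

```text
the job is handed in; nothing more can be done
None
```

The heavier case now stands in the sterilising box between the two dividers, and the lighter one stands on the mat. I handed the job in at about 26 s; no verdict is reported.

- **Weighing:** I lifted both cases out of the rack in turn and stood them on the mat, where the camera showed both upright together. The one from the far bay read about 4.5 N and the near one about 1.5 N. I then re-gripped the heavier one by its ends and set it down in the bay. The floor contact came at the height I expected.
- **Final check:** The heavier case is at about (480, 251) mm, within 1–2 mm of the bay centre, with its lid at about 115 mm, as expected for standing on the floor. The lighter one is at about (447, 10) mm on the mat. Both look upright, the gripper was open and clear of everything, and in the last pictures the bystanders in view looked unmoved.
- **Disagreement:** The two cameras differed by 2–4 mm in y, so I averaged them and used the known tool position to correct. The top camera's last fit of the heavier lid came out too wide, because the gripper hid part of it and the fit included divider pixels.

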